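# Close the deal tray on the pharmacy ledge with its heavy steel cover

## Task

Close the shallow tray fixed to the ledge with the larger of the two steel cover plates, taking it by its grip bar. Rest the cover's robot-side long edge on the tray rim first, close against the raised stop strip and with the far edge held up by some 3 to 5 cm, pause there a moment, then pivot the cover down about that edge until it lies flat, square and centred over the opening, and only then let go. Leave the small cover where it is.

Things in the scene. Friction and masses are not known exactly. Their poses are not given: they have to be found in the camera images.
- cover: Larger, symmetric steel cover, about 0.7 kg: plate 140 (its x) x 160 (its y) x 6 mm, lying flat. Above its centre a grip bar runs along y: 100 mm long, 14 mm thick in x, its underside 28 mm and top 46 mm above the plate's underside, on two 12 mm posts 40 mm either side of the middle. Origin: centre of the plate's underside; z up. Long edges at x = -70 and +70 mm; either may be set down first.
- tray: Open tray fixed to the ledge: aluminium frame 155 (x) x 164 mm (y), flat rim 30 mm above the ledge, opening 100 x 116 mm. Origin: on the ledge under the opening's centre; x away from the robot (turned up to 0.25 rad), z up. A closed cover's origin is 30 mm above this one, its y along the tray's y. A stop strip runs along y on the rim's robot side, 11 mm above the rim, inner face at x = -73 mm.
- stop (a point): Foot of the stop strip's inner face, at the middle of its 164 mm length, at rim height: 73 mm to the -x of the tray's origin, 30 mm above the ledge. Axes as the tray's.
- small_cover: Smaller steel cover of the same make, too small for this tray, to be left alone: plate 80 (x) x 100 (y) x 6 mm, grip bar 60 mm long along y at the same heights. Origin: centre of its underside. The two covers may lie in either order.

How it is judged (in metres and radians):
On the way, in this order (a step that is already met when the one before it is completed fails the run):
1. the cover's robot-side long edge rests on the tray rim, within about 15 mm of the stop strip, with the cover tilted by 8 degrees or more (far edge up) (contact force between cover and tray above 0.5 N and angle between cover's own z axis and vertical between 0.14 and 0.7 rad and z of stop in the frame of cover between -0.012 and 0.012 m and (x of stop in the frame of cover between -0.088 and -0.055 m or x of stop in the frame of cover between 0.055 and 0.088 m)), for 0.2 s.
2. the cover, still in the fingers, lies flat over the opening (x of cover in the frame of tray between -0.015 and 0.015 m and y of cover in the frame of tray between -0.015 and 0.015 m and z of cover in the frame of tray between 0.024 and 0.036 m and angle between cover's own z axis and vertical below 0.06 rad and angle between the y axis of cover and the y axis of tray, either way round below 0.175 rad and contact force between the fingers and cover above 1 N), for 0.1 s.
At the end, for the whole second after the job is handed in: The larger cover lies flat (within 3 degrees) and at rest on the tray rim, its centre within 15 mm of the opening's centre along each of the tray's x and y, square to the tray within 10 degrees (x of cover in the frame of tray between -0.015 and 0.015 m and y of cover in the frame of tray between -0.015 and 0.015 m and z of cover in the frame of tray between 0.024 and 0.036 m and angle between cover's own z axis and vertical below 0.06 rad and angle between the y axis of cover and the y axis of tray, either way round below 0.175 rad and linear speed of cover below 0.02 m/s); the robot touches nothing.
It fails at once if the small cover is moved by more than 25 mm (distance of small_cover from where it was at the start of the episode above 0.025 m).
It also fails if it takes over 45 s, if anything falls off the work surface, if the arm or the gripper's body presses on something with over 40 N, if the wrist force passes 120 N, or if a joint passes its speed limit or range.

## Robot

A 6-joint arm with a two-finger parallel gripper is mounted at the origin on a cart in front of the work surface, level with it; the furniture and walls round the work are solid. World frame = base frame: x ahead of the robot, y to its left, z up, the work surface at z = 0. Lengths are in m, angles in degrees, forces in N, time in s.
With the tool pointing down it reaches from about 0.4 to 0.825 m from the base axis. Payload 7 kg.
Tool frame: the origin (TCP) lies on the centre line of the jaws, within the pads' length; the fingertips stand 19 mm ahead of it and the grasp point (between the pads) is the TCP (r.tip_extent is the distance from the TCP to the fingertips, in m); z points along the fingers, y is the line along which they close (so a half turn about z gives the same grasp; the last joint's range is limited). The gripper opens to 88 mm and grips with 3 to 60 N. Pads are 19 mm wide; open, the fingers measure 130 mm over their backs; the gripper's body (78 mm by 193 mm) begins 47 mm behind the grasp point.
Start: joints at [87.611, 20.546, 0.682, 0, -70.136, -16.507], TCP at [0.219, 0.639, 0.246] pointing down, gripper open.
Joint ranges: [-176.03, 176.03], [-82.01, 121.73], [-58.28, 71.71], [-173.87, 95.51], [-174.79, -0.11], [-173.66, 173.66]. Speed limits (degrees/s): [136.94, 136.94, 172.46, 180, 180, 180].

## Interface

Orientations are given as [roll, pitch, yaw] about the fixed x, y, z axes, in that order (R = Rz(yaw) Ry(pitch) Rx(roll)).
In Python, from plant import r gives the robot as it stands. The module is installed in compiled form; this text tells all that it offers.
- The arm moves only by the tool jog_arm, never from a script. Its argument "deltas" is a list that holds one entry, the list of rows, each a list of 5 numbers: the opening, from -1 (shut) to 1 (fully open), then the shift along the world's x, y, z in cm, then the turn about the world's z in rad. In form: [[[claw, dx, dy, dz, turn], ...]]. A call has 1 to 8 rows; each row shifts and turns the commanded pose from where the row before left it; what a row does not reach is not made up. A row lasts 1/8 s, in which the tool goes at most 62.5 mm and 10.7 degrees, less where a joint would pass 70% of its speed; a pose out of reach is approached as far as the arm can. A call with a gripper value outside its range is refused whole. The fingers move at their own pace and stop on an object; "force" is the grip in N (left out, the last holds). Time passes only in rows, so rows that do not move let the fingers close. It gives the time, the measured TCP pose, the force, the opening and the grip force at its end, in the units of the state.
- r.get_state(): the state, without advancing time (a new reading comes with each control period).
- r.capture(name): name is "scene" or "top"; returns the picture (384x512x3 uint8, blue, green, red); there is no depth.
- r.camera_info(name): a dict with "fx", "fy", "cx", "cy" (pixels), "view" (4x4, takes a point from world to camera coordinates). Camera axes: x right, y up, looking along -z (the intrinsics and any distortion apply to the point x, -y, -z); pixel columns grow to the right and rows downward; lengths in m; the calibration is good to about 2 mm. A picture is of the moment at which its call begins. camera_info takes no time and is no camera call.
- r.close_job(): hands the job in; it is judged then, once.
The state is a dict: "time_s": time; "joints": joint angles; "qd": joint speeds; "joint_torque": joint torques, N m; "tcp_pos": TCP position; "eef_rot": TCP orientation; "contact_force": force on the tool from outside, world axes, zero at the start; "moment": the same for the moment, N m; "gripper_width": finger opening in m; "gripper_force": force on a finger pad.
Only numpy, scipy, OpenCV 4.12 (cv2) and the standard library are available. Lean on these libraries where they do the work, as an engineer would, in place of code of your own. Each camera call takes 0.05 s, during which the arm holds its last target. There are 200 camera calls.

## Working session

There is one attempt and no reset: what is moved stays moved. The work goes in short steps, Python scripts to look and compute and a tool call to move; the robot and the scene stay as the last step left them, time stands still between calls to the robot, and variables do not carry over. Pictures are saved under pics/ and viewed, at most 10 in all, crops included, and the job is handed in when it is done.

Besides the shell and the picture viewer there is one more tool, called after "Emit:" as name([rows], argument=value, ...), one row to a line, values as JSON. jog_arm: Moves the arm, as the interface text tells. Its arguments: {"type":"object","properties":{"deltas":{"type":"array"},"force":{"type":"number"}},"required":["deltas"]}

```bash
mkdir -p pics; python3 - <<'E'
from plant import r
import cv2,numpy as np
for n in("scene","top"):
    cv2.imwrite(f"pics/{n}0.png",r.capture(n)); i=r.camera_info(n); print(n,{k:(np.round(v,4).tolist() if k=="view" else v) for k,v in i.items()})
s=r.get_state();print(s["tcp_pos"],s["eef_rot"],s["gripper_width"],s["time_s"])
E
```

```text
scene {'fx': 360.0917661865453, 'fy': 360.0917661865453, 'cx': 249.8985803324902, 'cy': 190.12878866309438, 'view': [[0.7217, -0.692, 0.0154, -0.3835], [0.5269, 0.5637, 0.636, -0.2686], [-0.4489, -0.4509, 0.7715, -0.6831], [0.0, 0.0, 0.0, 1.0]]}
top {'fx': 461.30459587990924, 'fy': 461.30459587990924, 'cx': 261.64543622366403, 'cy': 190.59823300719836, 'view': [[0.0164, -0.9999, 0.003, -0.0597], [0.9922, 0.0167, 0.1236, -0.4928], [-0.1236, 0.0009, 0.9923, -1.0434], [0.0, 0.0, 0.0, 1.0]]}
[0.21847738 0.63822819 0.24470923] [ 1.79913290e+02 -7.50477320e-03 -1.89024793e+01] 0.08751220142932635 0.1
```

View pics/scene0.png

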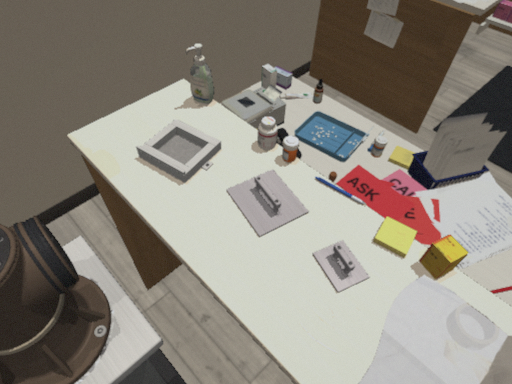

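View pics/top0.png

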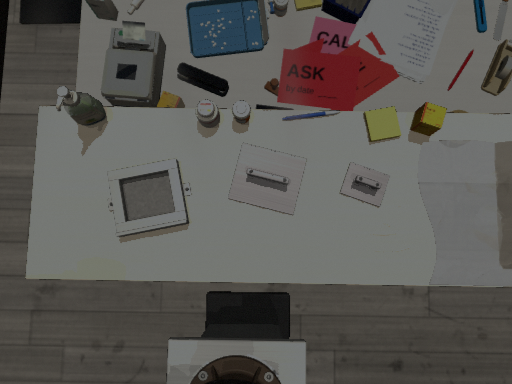

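```bash
cat > h.py <<'E'
import numpy as np,cv2
from plant import r
def ray(n,px):
    i=r.camera_info(n);V=np.array(i["view"]);R=V[:3,:3];c=-R.T@V[:3,3]
    d=R.T@np.array([(px[0]-i["cx"])/i["fx"],-(px[1]-i["cy"])/i["fy"],-1]);return c,d
def onz(n,px,z):
    c,d=ray(n,px);return c+d*(z-c[2])/d[2]
def tri(a,b):
    (c1,d1),(c2,d2)=ray("scene",a),ray("top",b)
    t=np.linalg.lstsq(np.c_[d1,-d2],c2-c1,rcond=None)[0];p,q=c1+d1*t[0],c2+d2*t[1];return (p+q)/2,np.linalg.norm(p-q)
E
python3 - <<'E'
import cv2,numpy as np
t=cv2.imread("pics/top0.png");s=cv2.imread("pics/scene0.png")
a=cv2.resize(t[140:245,95:200],(400,400),interpolation=2);b=cv2.resize(t[130:225,220:400],None,fx=4,fy=4,interpolation=2)[:400]
print(b.shape)
c=cv2.resize(s[115:185,130:230],(560,392),interpolation=2)
d=cv2.resize(s[160:295,220:375],None,fx=4,fy=4,interpolation=2)
g=lambda m:cv2.convertScaleAbs(m,alpha=1.4)
cv2.imwrite("pics/t1.png",g(np.hstack([a,b[:400,:400] if b.shape[0]>=400 else np.vstack([b,np.zeros((400-b.shape[0],b.shape[1],3),np.uint8)])[:,:400]])))
cv2.imwrite("pics/s1.png",g(c))
E
```

```text
(380, 720, 3)
```

View pics/t1.png

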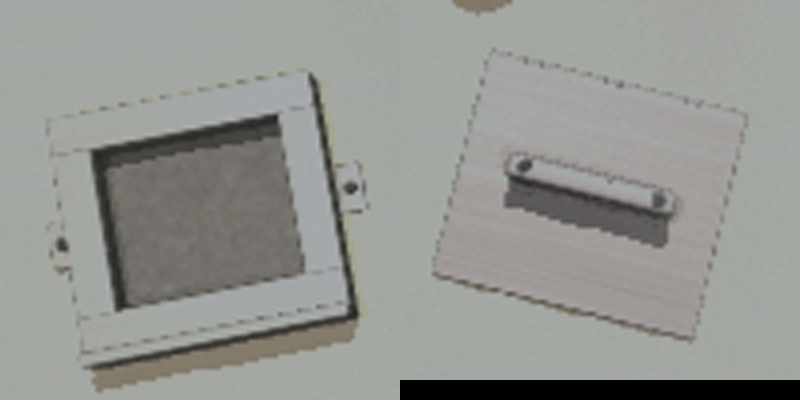

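View pics/s1.png

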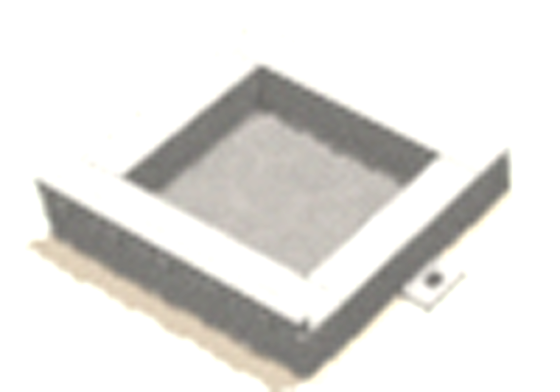

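```bash
python3 - <<'E'
from h import *
np.set_printoptions(precision=4,suppress=True)
T=np.array([[92,152],[278,116],[303,271],[118,310]])/(400/105)+[95,140]-.5*0
S=np.array([[260,66],[438,153],[305,275],[122,178]])/5.6+[130,115]
for a,b in zip(S,T):print("tri",*tri(a,b))
P=np.array([onz("top",p,.03)[:2] for p in T]);print("open",P.mean(0),[np.linalg.norm(P[i]-P[i-1]) for i in range(4)])
e=(P[0]+P[3]-P[1]-P[2])/2;f=(P[0]+P[1]-P[2]-P[3])/2
print("yaw y",np.degrees(np.arctan2(-e[0],e[1])),"yaw x",np.degrees(np.arctan2(f[1],f[0])))
C=(np.array([[490,50],[747,117],[693,340],[433,275]])-[400,0])/4+[220,130]
P=np.array([onz("top",p,.006)[:2] for p in C]);print("cover",P.mean(0),[np.linalg.norm(P[i]-P[i-1]) for i in range(4)])
e=(P[0]+P[3]-P[1]-P[2])/2;f=(P[0]+P[1]-P[2]-P[3])/2
print("yaw y",np.degrees(np.arctan2(-e[0],e[1])),"yaw x",np.degrees(np.arctan2(f[1],f[0])))
B=(np.array([[515,162],[670,203]])-[400,0])/4+[220,130]
P=np.array([onz("top",p,.046)[:2] for p in B]);print("bar",P,P.mean(0),np.linalg.norm(P[0]-P[1]))
E
```

```text
tri [0.5134 0.2819 0.0289] 0.0002730050209770968
tri [0.5367 0.1685 0.0321] 0.0012973320462255338
tri [0.4421 0.15   0.0287] 0.0012359013466584857
tri [0.4168 0.261  0.0286] 0.0004897918672025865
open [0.4776 0.215 ] [np.float64(0.09868682755599097), np.float64(0.11553614072250036), np.float64(0.09705735901958693), np.float64(0.11398522738845075)]
yaw y 12.533377086461826 yaw x 11.841006930460248
cover [ 0.5258 -0.0655] [np.float64(0.140467877877203), np.float64(0.15993673838778985), np.float64(0.1382744652394964), np.float64(0.1589346227284284)]
yaw y -13.517811645841642 yaw x -12.912425333544753
bar [[ 0.538  -0.021 ]
 [ 0.5156 -0.1106]] [ 0.5268 -0.0658] 0.09238153720655254
```

Emit:
jog_arm([
  [[1,1.9,-4.4,0,-0.092],[1,1.9,-4.4,0,-0.092],[1,1.9,-4.4,0,-0.092],[1,1.9,-4.4,0,-0.092],[1,1.9,-4.4,0,-0.092],[1,1.9,-4.4,0,-0.092],[1,1.9,-4.4,0,-0.092],[1,1.9,-4.4,0,-0.092]],
])

```text
time_s: 1.1
tcp_pos: [0.3708, 0.285, 0.2455]
eef_rot: [180.0, 0.0, -61.2]
contact_force: [0.7, -0.5, -0.4]
gripper_width: 0.0873
gripper_force: 0.0
```

Emit:
jog_arm([
  [[1,1.9,-4.4,0,-0.092],[1,1.9,-4.4,0,-0.092],[1,1.9,-4.4,0,-0.092],[1,1.9,-4.4,0,-0.092],[1,1.9,-4.4,0,-0.092],[1,1.9,-4.4,0,-0.092],[1,1.9,-4.4,0,-0.092],[1,1.9,-4.4,0,-0.092]],
])

```text
time_s: 2.1
tcp_pos: [0.5229, -0.067, 0.2454]
eef_rot: [180.0, 0.0, -103.4]
contact_force: [0.5, 0.2, 0.2]
gripper_width: 0.0874
gripper_force: 0.0
```

Emit:
jog_arm([
  [[1,0.3,0.1,-4.5,0],[1,0,0,-4.5,0],[1,0,0,-4.5,0],[1,0,0,-4,0],[0.2,0,0,-2,0],[-0.2,0,0,-1,0],[-0.2,0,0,0,0],[-0.2,0,0,0,0]],
])

```text
time_s: 3.1
tcp_pos: [0.5263, -0.0643, 0.0415]
eef_rot: [-179.9, 0.0, -103.2]
contact_force: [-0.9, -0.3, -0.2]
gripper_width: 0.0534
gripper_force: 0.0
```

Emit:
jog_arm([
  [[-1,0,0,0,0],[-1,0,0,0,0],[-1,0,0,0,0],[-1,0,0,0,0],[-1,0,0,0,0]],
], force=25)

```text
time_s: 3.72
tcp_pos: [0.5261, -0.0643, 0.0408]
eef_rot: [-180.0, 0.0, -103.2]
contact_force: [0.7, -0.9, 0.4]
gripper_width: 0.0138
gripper_force: 25.0
```

Emit:
jog_arm([
  [[-1,0,0,1,0],[-1,0,0,2,0],[-1,0,0,3,0],[-1,0,0,3,0],[-1,0,0,2,0],[-1,0,0,1,0],[-1,0,0,0,0]],
])

```text
time_s: 4.6
tcp_pos: [0.5253, -0.0643, 0.1606]
eef_rot: [180.0, 0.0, -103.3]
contact_force: [-0.5, 0.1, -7.6]
gripper_width: 0.014
gripper_force: 25.0
```

Emit:
jog_arm([
  [[-1,-0.2,1.5,0,0.025],[-1,-0.5,3.5,0,0.055],[-1,-0.6,4.5,0,0.07],[-1,-0.7,4.5,0,0.07],[-1,-0.7,4.5,0,0.07],[-1,-0.6,4.5,0,0.07],[-1,-0.5,3.5,0,0.055],[-1,-0.2,1.5,0,0.025]],
])

```text
time_s: 5.6
tcp_pos: [0.4845, 0.2176, 0.1595]
eef_rot: [179.9, -0.0, -77.8]
contact_force: [-0.2, 0.2, -6.8]
gripper_width: 0.0138
gripper_force: 25.0
```

Emit:
jog_arm([
  [[-1,0,0,0,0],[-1,0,0,0,0]],
])

```text
time_s: 5.85
tcp_pos: [0.4851, 0.2149, 0.16]
eef_rot: [179.9, -0.0, -78.1]
contact_force: [-1.1, -0.4, -5.9]
gripper_width: 0.0134
gripper_force: 25.0
```

```bash
python3 - <<'E'
from h import *
t=r.capture("top");s=r.capture("scene")
a=cv2.resize(t[120:260,80:220],(400,400),interpolation=2);b=cv2.resize(s[40:200,100:260],(400,400),interpolation=2)
cv2.imwrite("pics/lift.png",cv2.convertScaleAbs(np.hstack([a,b]),alpha=1.4))
E
```

```text
(no output)
```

View pics/lift.png

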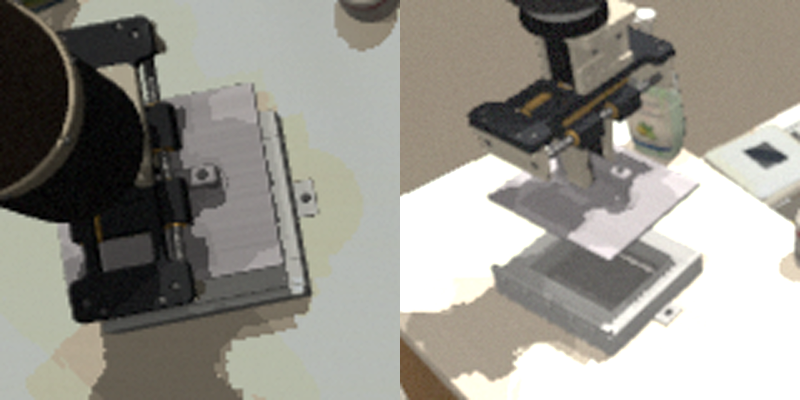

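```bash
python3 - <<'E'
from h import *
s=r.get_state();print(s["tcp_pos"])
a=onz("top",np.array([253,84])/(400/140)+[80,120],.125)[:2];b=onz("top",np.array([283,264])/(400/140)+[80,120],.125)[:2]
print(a,b,np.linalg.norm(a-b));f=(a-b)/np.linalg.norm(a-b);g=np.array([-f[1],f[0]])
c=(a+b)/2+.08*g;print("yaw",np.degrees(np.arctan2(f[1],f[0])),"centre",c)
y=np.radians(12.2);R=np.array([[np.cos(y),-np.sin(y)],[np.sin(y),np.cos(y)]]);print("in tray",R.T@(c-[.4776,.215]),R.T@(s["tcp_pos"][:2]-[.4776,.215]))
E
```

```text
[0.48548491 0.21469936 0.16033325]
[0.56762466 0.14967092] [0.43270347 0.12194905] 0.13773971301229287
yaw 11.610808608082355 centre [0.48406305 0.21417297]
in tray [ 0.00614232 -0.00217416] [ 0.0076433  -0.00196013]
```

Emit:
jog_arm([
  [[-1,0,0.2,-1,0],[-1,0,0,-2,0],[-1,0,0,-2,0],[-1,0,0,-2,0],[-1,0,0,-1,0],[-1,0,0,-0.5,0],[-1,0,0,-0.1,0],[-1,0,0,0,0]],
])

```text
time_s: 6.95
tcp_pos: [0.4859, 0.2178, 0.0751]
eef_rot: [-179.9, 0.0, -78.0]
contact_force: [-0.6, 0.3, -6.8]
gripper_width: 0.014
gripper_force: 25.0
```

Emit:
jog_arm([
  [[-1,-0.2,-0.04,0,0],[-1,-0.2,-0.04,0,0],[-1,-0.2,-0.04,0,0],[-1,-0.1,-0.02,0,0],[-1,0,0,0,0]],
], force=12)

```text
time_s: 7.58
tcp_pos: [0.4786, 0.2162, 0.0746]
eef_rot: [-180.0, 0.0, -78.0]
contact_force: [0.2, -0.8, -6.4]
gripper_width: 0.0139
gripper_force: 12.0
```

Emit:
jog_arm([
  [[-1,0,0,-0.2,0],[-1,-0.1,-0.02,0,0],[-1,-0.1,-0.02,0,0],[-1,-0.1,-0.02,0,0],[-1,-0.1,-0.02,0,0],[-1,0,0,0,0]],
])

```text
time_s: 8.32
tcp_pos: [0.4753, 0.2158, 0.073]
eef_rot: [-179.9, 0.0, -78.0]
contact_force: [4.5, -1.4, -7.3]
gripper_width: 0.0137
gripper_force: 12.0
```

Emit:
jog_arm([
  [[-1,-0.1,-0.02,0.05,0],[-1,-0.1,-0.02,0.05,0],[-1,-0.1,-0.02,0.1,0],[-1,0,0,0,0]],
])

```text
time_s: 8.82
tcp_pos: [0.474, 0.2157, 0.0758]
eef_rot: [-179.7, 0.1, -78.0]
contact_force: [9.6, -3.1, -4.5]
gripper_width: 0.0146
gripper_force: 12.0
```

Emit:
jog_arm([
  [[-1,-0.1,-0.02,0.1,0],[-1,-0.1,-0.02,0.15,0],[-1,-0.1,-0.02,0.15,0],[-1,0,0,0,0]],
], force=9)

```text
time_s: 9.32
tcp_pos: [0.4717, 0.2153, 0.0804]
eef_rot: [-179.7, 0.1, -78.0]
contact_force: [12.1, -4.5, -2.2]
gripper_width: 0.015
gripper_force: 9.0
```

```bash
python3 - <<'E'
from h import *
t=r.capture("top");s=r.capture("scene")
a=cv2.resize(t[130:250,90:210],(400,400),interpolation=2);b=cv2.resize(s[80:190,120:230],(400,400),interpolation=2)
cv2.imwrite("pics/tilt1.png",cv2.convertScaleAbs(np.hstack([a,b]),alpha=1.4))
q=r.get_state();print(q["contact_force"],q["moment"],q["tcp_pos"],q["gripper_width"])
E
```

```text
[11.22900312 -4.13913972 -2.82359027] [-1.33112925 -4.49415507 -0.07146292] [0.47167291 0.21531018 0.08028545] 0.015234546267287286
```

View pics/tilt1.png

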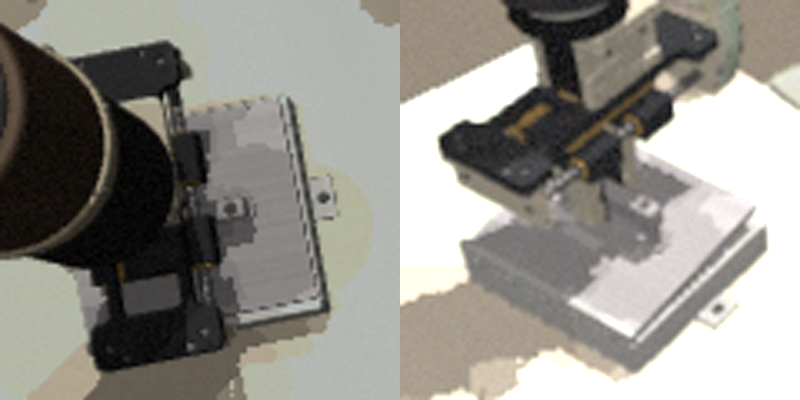

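Emit:
jog_arm([
  [[-1,-0.15,-0.03,0,0],[-1,-0.15,-0.03,0.05,0],[-1,-0.15,-0.03,0.1,0],[-1,-0.15,-0.03,0.1,0],[-1,0,0,0,0]],
])

```text
time_s: 10.05
tcp_pos: [0.4683, 0.2158, 0.0845]
eef_rot: [-179.3, 0.2, -77.9]
contact_force: [18.0, -4.0, 2.2]
gripper_width: 0.0164
gripper_force: 9.0
```

Emit:
jog_arm([
  [[-1,-0.15,-0.03,0.2,0],[-1,-0.15,-0.03,0.2,0],[-1,-0.15,-0.03,0.2,0],[-1,-0.15,-0.03,0.2,0],[-1,0,0,0,0]],
])

```text
time_s: 10.68
tcp_pos: [0.4622, 0.2149, 0.0928]
eef_rot: [-179.3, 0.2, -77.9]
contact_force: [17.1, -2.7, 4.2]
gripper_width: 0.0179
gripper_force: 9.0
```

Emit:
jog_arm([
  [[-1,-0.1,-0.02,0.15,0],[-1,0,0,0,0],[-1,0,0,0,0],[-1,0,0,0,0],[-1,0,0,0,0]],
])

```text
time_s: 11.3
tcp_pos: [0.4612, 0.2147, 0.0941]
eef_rot: [-179.3, 0.2, -77.9]
contact_force: [16.6, -2.0, 3.5]
gripper_width: 0.0179
gripper_force: 9.0
```

```bash
python3 - <<'E'
from h import *
t=r.capture("top");s=r.capture("scene")
a=cv2.resize(t[130:250,90:210],(400,400),interpolation=2);b=cv2.resize(s[80:190,120:230],(400,400),interpolation=2)
cv2.imwrite("pics/tilt2.png",cv2.convertScaleAbs(np.hstack([a,b]),alpha=1.4))
E
```

```text
(no output)
```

View pics/tilt2.png

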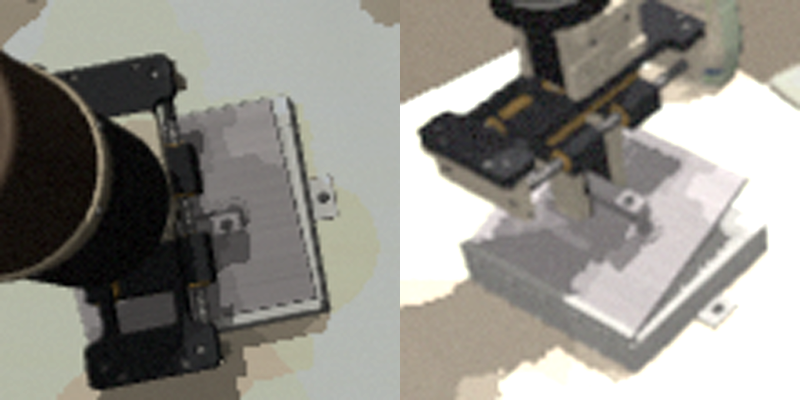

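```bash
python3 - <<'E'
from h import *
f=lambda x,y:np.array([x,y])/(400/120)+[90,130]
g=lambda x,y:np.array([x,y])/(400/110)+[120,80]
y=np.radians(12.2);R=np.array([[np.cos(y),-np.sin(y)],[np.sin(y),np.cos(y)]])
for a,b in((g(345,180),f(272,97)),(g(238,335),f(304,304))):
    p,e=tri(a,b);print(p,e,R.T@(p[:2]-[.4776,.215]))
E
```

```text
[0.55349723 0.15318479 0.07758486] 0.005261265020913164 [ 0.06112007 -0.07645814]
[0.42367071 0.13111693 0.02612831] 0.009564035828099332 [-0.07043792 -0.07059205]
```

Emit:
jog_arm([
  [[-1,0.15,0.03,-0.2,0],[-1,0.15,0.03,-0.2,0],[-1,0.15,0.03,-0.2,0],[-1,0.15,0.03,-0.2,0],[-1,0,0,0,0]],
])

```text
time_s: 12.02
tcp_pos: [0.4672, 0.2158, 0.0858]
eef_rot: [-179.4, 0.2, -77.9]
contact_force: [16.0, -1.6, 1.9]
gripper_width: 0.0162
gripper_force: 9.0
```

Emit:
jog_arm([
  [[-1,0.15,0.03,-0.2,0],[-1,0.15,0.03,-0.2,0],[-1,0.15,0.03,-0.25,0],[-1,0.1,0.02,-0.2,0],[-1,0,0,0,0]],
])

```text
time_s: 12.65
tcp_pos: [0.4723, 0.2168, 0.0768]
eef_rot: [-179.4, 0.2, -77.9]
contact_force: [14.8, -1.7, -0.4]
gripper_width: 0.0144
gripper_force: 9.0
```

Emit:
jog_arm([
  [[-1,0.15,0.03,-0.2,0],[-1,0.15,0.03,-0.2,0],[-1,0.1,0.02,-0.1,0],[-1,0.1,0.02,0,0],[-1,0,0,0,0]],
])

```text
time_s: 13.28
tcp_pos: [0.4751, 0.2173, 0.0709]
eef_rot: [-179.6, 0.2, -78.0]
contact_force: [7.7, 2.0, -0.9]
gripper_width: 0.014
gripper_force: 9.0
```

Emit:
jog_arm([
  [[-1,0.15,0.03,0,0],[-1,0.1,0.02,0,0],[-1,0.1,0.02,0,0],[-1,0,0,0,0],[-1,0,0,0,0]],
])

```text
time_s: 13.9
tcp_pos: [0.4754, 0.2169, 0.0705]
eef_rot: [-179.9, 0.1, -78.0]
contact_force: [-8.9, 5.5, 9.9]
gripper_width: 0.0138
gripper_force: 9.0
```

```bash
python3 - <<'E'
from h import *
t=r.capture("top");s=r.capture("scene")
a=cv2.resize(t[130:250,90:210],(400,400),interpolation=2);b=cv2.resize(s[80:190,120:230],(400,400),interpolation=2)
cv2.imwrite("pics/flat.png",cv2.convertScaleAbs(np.hstack([a,b]),alpha=1.4))
E
```

```text
(no output)
```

View pics/flat.png

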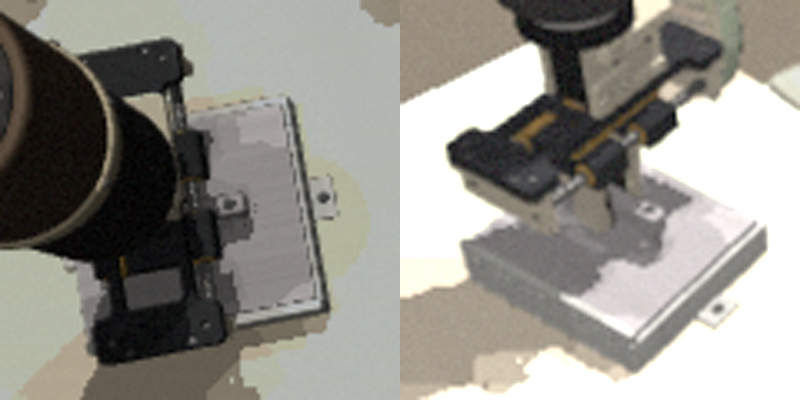

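Emit:
jog_arm([
  [[-1,-0.15,-0.03,0.1,0],[-1,0,0,0,0],[-0.3,0,0,0,0],[-0.3,0,0,0,0],[-0.3,0,0,0,0],[-0.3,0,0,0,0]],
])

```text
time_s: 14.75
tcp_pos: [0.474, 0.2151, 0.07]
eef_rot: [180.0, -0.0, -78.0]
contact_force: [-0.3, 0.1, -1.3]
gripper_width: 0.0303
gripper_force: 0.0
```

Emit:
jog_arm([
  [[0,0,0,0.5,0],[0,0,0,2,0],[0,0,0,3,0],[0,0,0,4,0],[0,0,0,4,0],[0,0,0,2,0],[0,0,0,0,0]],
])

```text
time_s: 15.62
tcp_pos: [0.4748, 0.2158, 0.2272]
eef_rot: [-179.8, 0.1, -78.0]
contact_force: [-0.1, 0.2, -0.7]
gripper_width: 0.0436
gripper_force: 0.0
```

Emit:
jog_arm([
  [[0,0,-4,1,0],[0,0,-5,1,0],[0,0,-5,0,0],[0,0,-5,0,0],[0,0,-5,0,0],[0,0,-3,0,0],[0,0,0,0,0],[0,0,0,0,0]],
])

```text
time_s: 16.62
tcp_pos: [0.4738, -0.0547, 0.2445]
eef_rot: [179.9, 0.0, -78.1]
contact_force: [0.4, -0.4, 0.1]
gripper_width: 0.0438
gripper_force: 0.0
```

```bash
python3 - <<'E'
from h import *
t=r.capture("top");s=r.capture("scene")
a=cv2.resize(t[140:245,95:200],(400,400),interpolation=2);b=cv2.resize(s[80:190,120:230],(400,400),interpolation=2)
cv2.imwrite("pics/end.png",cv2.convertScaleAbs(np.hstack([a,b]),alpha=1.4))
E
```

```text
(no output)
```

View pics/end.png

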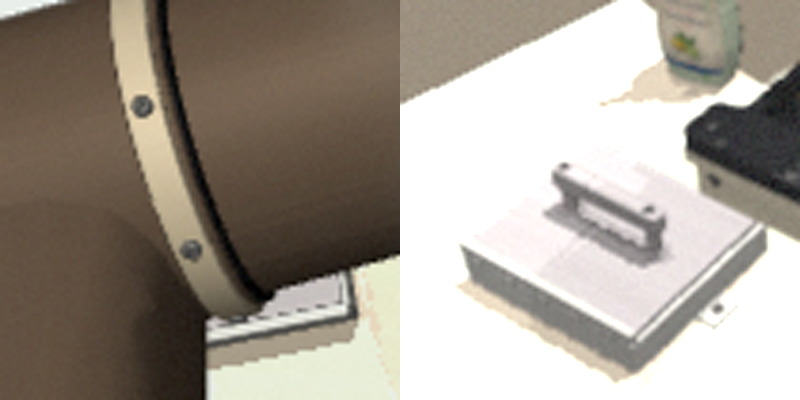

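The cover lies flat and square on the tray against the strip (crop about (610,240)), and the arm is clear of it. I measure its centre from the bar-top ends at crop (562,168) and (655,215), then hand in.

```bash
python3 - <<'E'
from h import *
y=np.radians(12.2);R=np.array([[np.cos(y),-np.sin(y)],[np.sin(y),np.cos(y)]])
p=[onz("scene",np.array(q)/(400/110)+[120,80],.076)[:2] for q in((161,168),(253,217))]
c=(p[0]+p[1])/2;print(p,R.T@(c-[.4776,.215]))
if np.abs(R.T@(c-[.4776,.215])).max()<.01: print(r.close_job())
E
```

```text
[array([0.46325796, 0.25634119]), array([0.48000349, 0.16994408])] [-0.00622697 -0.00055396]
the job is handed in; nothing more can be done
None
```

The larger cover lies flat on the tray, its centre measured about 6 mm (x) and 1 mm (y) off the opening's centre; it was set down edge-first against the stop strip, pivoted down and released clear, and the job was handed in (no verdict was returned).

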